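# Slide the chopping board out over the open bin

## Robot

A 7-joint arm with a two-finger parallel gripper is mounted at the origin on the work surface. World frame = base frame: x ahead of the robot, y to its left, z up, the work surface at z = 0. Lengths are in m, angles in rad, forces in N, time in s.
With the tool pointing down it reaches from about 0.425 to 0.925 m from the base axis. Payload 6.8 kg.
Tool frame: the origin (TCP) lies midway between the tips of the shut fingers; the grasp point (between the pads) lies r.grasp_offset behind it (r.grasp_offset is the distance from the TCP to the grasp point, in m); z points along the fingers, y is the direction in which the jaws open and shut (so a half turn about z gives the same grasp; the last joint's range is limited). The gripper opens to 85 mm and grips with 20 to 120 N. Pads are 22 mm wide; open, the fingers measure 114 mm over their backs; the gripper's body (76 mm by 85 mm) begins 54 mm behind the grasp point. The pads swing forward as they close: fully open they stand 13 mm farther back than shut.
Start: joints at [-1.25, 0.477, 0.022, 1.555, -0.011, 1.109, -0.083], TCP at [0.281, 0.614, 0.231] pointing down, gripper open.
Joint ranges: [-2.96, 2.96], [-0.34, 2.1], [-1.41, 1.46], [0.24, 2.44], [-1.37, 4.51], [0.17, 1.92], [-2.96, 2.96]. Speed limits (rad/s): [2.39, 2.39, 3.14, 3.14, 3.14, 3.14, 3.14].

## Interface

Orientations are given as a rotation vector (axis times angle).
In Python, from bench import r gives the robot as it stands. The module is installed in compiled form; this text tells all that it offers.
- The arm moves only by the tool send_rows, never from a script. Its argument "moves" is one flat list of numbers, 4 for each row, row after row: the shift along the tool's x, y, z in mm, then the turn about the tool's z in degrees. A call has 1 to 8 rows; each row is the pose to reach, as a shift and turn from the pose commanded when the call began, along the tool's axes at that moment; what a row does not reach only later rows make up. A row lasts 1/8 s, in which the tool goes at most 62.5 mm and 10.7 degrees, less where a joint would pass 70% of its speed; a pose out of reach is approached as far as the arm can. A call with a gripper value outside its range is refused whole. "hand" is the closure, from 0 (fully open) to 1 (shut), set as the call begins (left out, the last holds). The fingers move at their own pace and stop on an object; "newtons" is the grip in N (left out, the last holds). Time passes only in rows, so rows that repeat a pose let the fingers close. It gives the time, the measured TCP pose, the force and the opening at its end, in the units of the state.
- r.get_obs(): the state, without advancing time (a new reading comes with each control period).
- r.grab_frame(name): name is "scene" or "top"; returns a dict with "img" (420x560x3 uint8, red, green, blue), "mtx" (3x3 intrinsics, pixels), "world_to_cam" (4x4, takes a point from world to camera coordinates). Camera axes: x right, y up, looking along -z (the intrinsics and any distortion apply to the point x, -y, -z); pixel columns grow to the right and rows downward; lengths in m; the calibration is good to about 2 mm. A picture is of the moment at which its call begins. There is no depth.
- r.hand_in(): hands the job in, once; it reports no verdict.
The state is a dict: "clock": time; "joints": joint angles; "qvel": joint speeds; "tau": joint torques, N m; "tcp_pos": TCP position; "orientation": TCP orientation; "contact_force": force on the tool from outside, world axes, zero at the start; "moment": the same for the moment, N m; "grip_width": finger opening in m.
Only numpy, scipy, OpenCV 4.12 (cv2) and the standard library are available. Lean on these libraries where they do the work, as an engineer would, in place of code of your own. Each camera call takes 0.05 s, during which the arm holds its last target.

## Task

Slide the wooden chopping board across the worktop with your fingertips until about 5 cm of it sticks out past the front edge over the open tilt-out bin, with its long side parallel to that edge and the board centred on the bin, so that trimmings can be scraped straight off it. Do not lift or tip the board, leave the pot, bowls, measuring cup and mortar where they stand, and finish with the hand clear of everything.

Things in the scene. Friction and masses are not known exactly. Their poses are not given: they have to be found in the camera images.
- board: Loose wooden chopping board lying flat on the worktop, 170 mm along x, 240 mm along y, 10 mm thick, 0.2 to 0.45 kg, a dark groove 18 mm inside its rim. Origin: centre of its underside (z = 0). x runs along the short side towards the long edge that faces the bin (at the start within 0.5 rad of square), z up. It slides (friction about 0.3) when its top is pressed and dragged, or its rim pushed.
- board_front (a point): Point on the board half-way along its long edge nearest the bin (board frame x = +85 mm, y = 0), 5 mm above its underside; axes as the board's.
- bin_edge (a point): Fixed point on the worktop's straight far edge (away from the robot), at the height of its top (z = 0), above the middle of the bin's width. x points level outwards over the bin, y along the edge, z up. The flat 38 mm worktop ends at x = 0 of this frame. Below, a 396 mm wide bin front is tilted out, its 340 mm wide mouth open under the edge; nothing of it stands above the worktop.
- pot: Bystander: closed white ceramic stew pot, 206 mm across the lid, 255 mm over its two lug handles (along its y), 166 mm high with its knob. Origin: centre of its underside, on the worktop.
- bowls: Bystander: two stacked steel bowls, 192 mm across, 98 mm high together. Origin: centre of the underside, on the worktop.
- cup: Bystander: green plastic measuring cup, 84 mm across, 85 mm high, handle reaching 79 mm from the axis along its +y. Origin: centre of the underside, on the worktop.
- mortar: Bystander: beech mortar, 116 mm across, 95 mm high, with a pestle leaning in it whose end stands 186 mm above the worktop and 80 mm from the axis along the mortar's +y. Origin: centre of the underside, on the worktop.

How it is judged:
By the outcome, as a careful person would: the job done as asked, in the order asked, and still so for the second after the job is handed in, with the robot touching nothing.
It also fails if it takes over 64 s, if anything falls off the work surface, if the arm or the gripper's body presses on something with over 40 N, if the wrist force passes 120 N, or if a joint passes its speed limit or range.

## Working session

There is one attempt and no reset: what is moved stays moved. The work goes in short steps, Python scripts to look and compute and a tool call to move; the robot and the scene stay as the last step left them, time stands still between calls to the robot, and variables do not carry over. Pictures are saved under pics/ and viewed, and the job is handed in when it is done.

Besides the shell and the picture viewer there is one more tool, called after ">>>" in YAML: its name, and indented under it one key for each argument. send_rows: Moves the arm, as the interface text tells. Its arguments: {"type":"object","properties":{"moves":{"type":"array"},"hand":{"type":"number"},"newtons":{"type":"number"}},"required":["moves"]}

```bash
mkdir -p pics
python3 - <<'E'
from bench import r
import cv2,numpy as np
o=r.get_obs();print(o, r.grasp_offset)
for n in("scene","top"):
    f=r.grab_frame(n);cv2.imwrite(f"pics/{n}0.png",f["img"][:,:,::-1]);print(n,f["mtx"].tolist(),f["world_to_cam"].round(4).tolist(),[k for k in f])
E
```

```text
{'clock': 0.0, 'joints': array([-1.25011853,  0.47781678,  0.02233497,  1.55649455, -0.01153725,
        1.1092921 , -0.08307401]), 'qvel': array([ 0.00130018, -0.00188123, -0.00010387,  0.00060182,  0.00105979,
       -0.00059015, -0.00150556]), 'tau': array([-1.14329964e-04, -5.96451437e+01,  1.60828527e+00, -2.81200397e+01,
        1.25335524e-02,  9.45376523e-03,  1.71350422e-05]), 'tcp_pos': array([0.28038482, 0.61333423, 0.23029624]), 'orientation': array([-6.68258198e-01, -3.06939127e+00,  2.92099179e-03]), 'contact_force': array([-0.23971433, -0.07676328, -0.00725482]), 'moment': array([ 0.0197376 , -0.01658135, -0.01253019]), 'grip_width': 0.08538231929261482} 0.0187
scene [[498.26435720860036, 0.0, 279.0149366515723], [0.0, 498.26435720860036, 211.31257372646502], [0.0, 0.0, 1.0]] [[0.7391, 0.6735, 0.0139, -0.4453], [-0.5008, 0.5355, 0.68, 0.2322], [0.4505, -0.5095, 0.7331, -1.9218], [0.0, 0.0, 0.0, 1.0]] ['img', 'mtx', 'world_to_cam']
top [[436.0060278552698, 0.0, 276.4746032920518], [0.0, 436.0060278552698, 202.4290495536257], [0.0, 0.0, 1.0]] [[-0.0103, -0.9999, -0.0056, 0.0166], [0.9877, -0.0111, 0.1563, -0.5345], [-0.1563, -0.0039, 0.9877, -1.0708], [0.0, 0.0, 0.0, 1.0]] ['img', 'mtx', 'world_to_cam']
```

View pics/scene0.png

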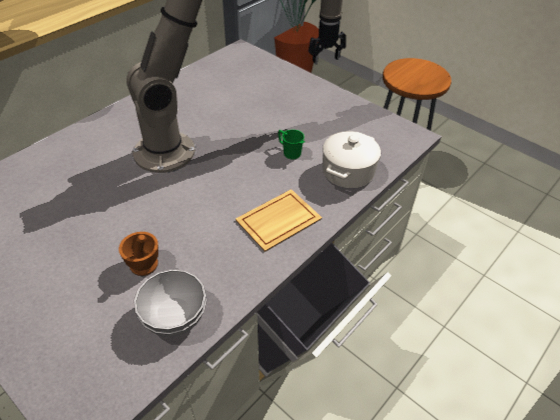

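View pics/top0.png

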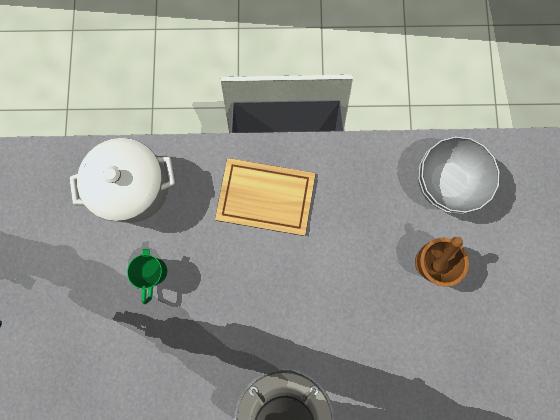

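The scene view shows the board at about (279,219), with the pot and cup to its upper right and the mortar and bowls to its left. In the top view the board corners are near (228,159), (316,173), (306,235) and (217,220). The worktop edge is near row 133 and the bin spans columns 222–352. Next I'll measure these precisely.

```bash
cat > h.py <<'E'
import cv2,numpy as np
def ray(f,uv):
    K=f["mtx"];T=f["world_to_cam"];d=np.array([(uv[0]-K[0,2])/K[0,0],-(uv[1]-K[1,2])/K[1,1],-1.])
    R=T[:3,:3];return -R.T@T[:3,3],R.T@d
def onz(f,uv,z):
    c,d=ray(f,uv);return c+d*(z-c[2])/d[2]
def proj(f,p):
    T=f["world_to_cam"];q=T[:3,:3]@np.asarray(p,float)+T[:3,3];K=f["mtx"];return np.array([K[0,2]+K[0,0]*q[0]/-q[2],K[1,2]+K[1,1]*-q[1]/-q[2]])
def tri(f1,u1,f2,u2):
    A=[];b=[]
    for f,u in((f1,u1),(f2,u2)):
        c,d=ray(f,u);d=d/np.linalg.norm(d);P=np.eye(3)-np.outer(d,d);A.append(P);b.append(P@c)
    return np.linalg.lstsq(np.vstack(A),np.hstack(b),rcond=None)[0]
def board(f):
    im=f["img"];hsv=cv2.cvtColor(im,cv2.COLOR_RGB2HSV)
    m=cv2.inRange(hsv,(8,70,90),(30,255,255));
    m=cv2.morphologyEx(m,cv2.MORPH_CLOSE,np.ones((7,7)))
    cs=cv2.findContours(m,cv2.RETR_EXTERNAL,cv2.CHAIN_APPROX_NONE)[0]
    return cs,m
E
python3 - <<'E'
from bench import r
from h import *
for n in("scene","top"):
    f=r.grab_frame(n);cs,m=board(f)
    for c in cs:
        if cv2.contourArea(c)>1500: print(n,cv2.contourArea(c),cv2.boundingRect(c),cv2.approxPolyDP(c,6,True)[:,0].tolist())
    x=(215,180,330,260) if n=="scene" else (205,70,365,250)
    im=f["img"][x[1]:x[3],x[0]:x[2],::-1];k=7 if n=="scene" else 5
    if n=="top": k=3.3
    cv2.imwrite(f"pics/{n}1.png",cv2.resize(im,None,fx=k,fy=k,interpolation=cv2.INTER_CUBIC))
    if n=="top":
        g=cv2.cvtColor(f["img"],cv2.COLOR_RGB2GRAY)
        print(g[120:145,[30,190,390,540]].T.tolist())
        for row in (78,85,110,125,130): print(row,f["img"][row,215:240].sum(1).tolist(),f["img"][row,335:360].sum(1).tolist())
E
```

```text
scene 2685.5 (236, 189, 86, 63) [[291, 189], [236, 218], [264, 251], [321, 217]]
scene 1927.5 (383, 58, 69, 40) [[383, 69], [392, 86], [438, 97], [451, 83], [443, 67], [420, 58]]
scene 4228.0 (0, 0, 152, 52) [[0, 51], [29, 40], [36, 46], [151, 0], [0, 0]]
top 1974.0 (415, 237, 54, 50) [[459, 237], [426, 244], [415, 258], [418, 271], [438, 285], [459, 282], [468, 268]]
top 5627.5 (215, 158, 101, 78) [[227, 158], [216, 220], [305, 234], [314, 173]]
[[212, 211, 211, 213, 212, 213, 211, 211, 212, 212, 213, 214, 212, 213, 214, 213, 185, 147, 152, 156, 154, 155, 162, 165, 164], [208, 209, 209, 209, 208, 209, 209, 210, 209, 210, 210, 210, 209, 158, 158, 152, 149, 151, 152, 152, 155, 153, 152, 155, 161], [213, 213, 213, 214, 214, 214, 214, 216, 216, 215, 184, 153, 154, 153, 153, 151, 153, 151, 152, 153, 155, 157, 158, 158, 158], [176, 176, 176, 176, 176, 177, 175, 159, 155, 156, 158, 151, 150, 155, 154, 151, 154, 152, 152, 150, 151, 149, 150, 148, 147]]
78 [645, 645, 641, 644, 641, 506, 690, 687, 687, 690, 686, 687, 691, 692, 693, 688, 691, 690, 685, 686, 689, 687, 690, 693, 688] [671, 681, 
[... 437 characters left out ...]
5, 300, 290, 295, 297, 334, 172, 121, 145, 149, 154, 153, 149] [139, 137, 141, 196, 208, 243, 336, 314, 317, 322, 323, 330, 549, 625, 622, 624, 622, 622, 621, 622, 621, 624, 623, 623, 620]
125 [515, 515, 520, 518, 517, 518, 523, 520, 519, 517, 518, 518, 551, 298, 297, 297, 330, 226, 121, 114, 114, 120, 152, 154, 147] [140, 207, 204, 209, 207, 210, 209, 274, 342, 411, 637, 637, 634, 631, 635, 634, 633, 631, 628, 630, 631, 621, 625, 625, 622]
130 [521, 530, 526, 530, 530, 526, 530, 533, 528, 528, 530, 528, 528, 475, 297, 312, 336, 165, 114, 115, 112, 116, 138, 150, 150] [208, 221, 228, 222, 226, 230, 225, 226, 323, 491, 628, 629, 631, 624, 622, 625, 625, 625, 625, 624, 626, 628, 625, 626, 619]
```

View pics/scene1.png

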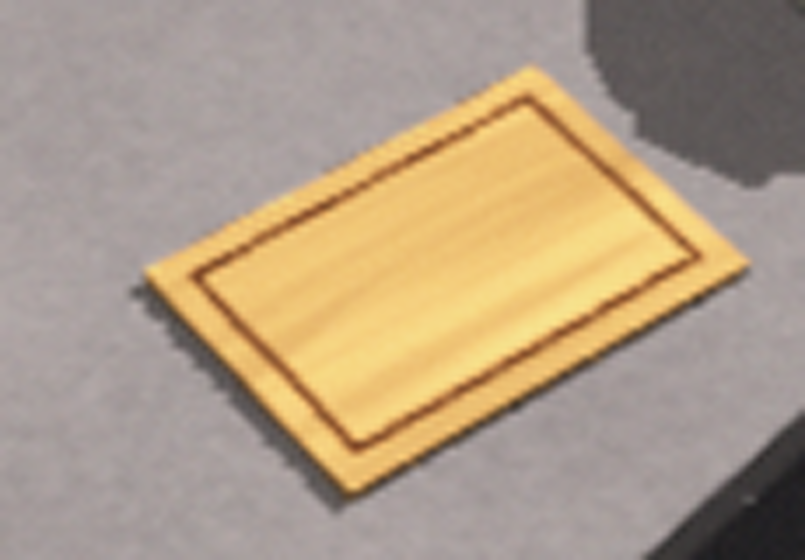

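View pics/top1.png

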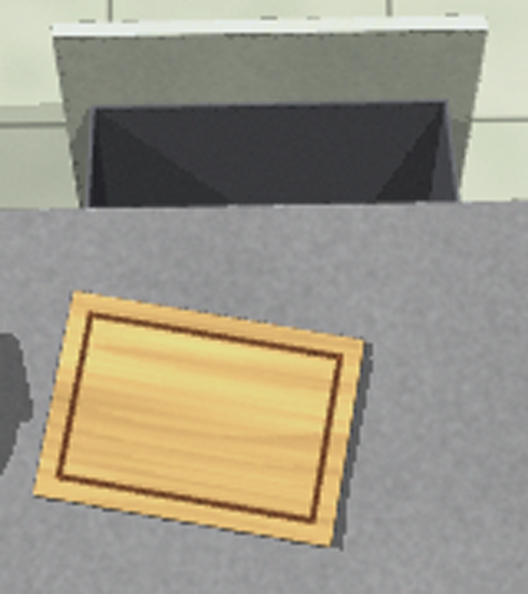

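Run:
```python
from bench import r
from h import *
s=r.grab_frame("scene");t=r.grab_frame("top")
S=[(322,217.7),(265,250.4),(236.1,218.6),(290.7,189.4)];T=[(227.4,158.2),(315,173.3),(305.6,235.8),(215.3,219.7)]
P=[]
for a,b in zip(S,T):
    p=tri(s,a,t,b);q=onz(t,b,.01);q2=onz(s,a,.01);P.append(q);print(p.round(4),q.round(4),q2.round(4))
P=np.array(P);print([np.linalg.norm(P[i]-P[i-1]).round(4) for i in range(4)],P.mean(0))
for u in [(30,136.3),(190,132.9),(390,130),(540,127)]:print(onz(t,u,0).round(4))
x=(240,230,420,380);cv2.imwrite("pics/scene2.png",cv2.resize(s["img"][x[1]:x[3],x[0]:x[2],::-1],None,fx=4,fy=4,interpolation=cv2.INTER_CUBIC))
# edge fit in top
g=cv2.cvtColor(t["img"],cv2.COLOR_RGB2GRAY).astype(float)
pts=[]
for c in list(range(5,190,5))+list(range(365,555,5)):
    col=g[115:146,c];d=col[:-1]-col[1:];i=d.argmax();w=d[max(i-1,0):i+2].clip(0);pts.append((c,115+.5+(w*np.arange(i-1,i+2)).sum()/w.sum(),d[i]))
Q=np.array([onz(t,(p[0]+0,p[1]),0)[:2] for p in pts if p[2]>15])
k=np.polyfit(Q[:,1],Q[:,0],1);e=Q[:,0]-np.polyval(k,Q[:,1]);ok=abs(e)<.006;k=np.polyfit(Q[ok,1],Q[ok,0],1);print(k,ok.sum(),len(ok),np.abs(Q[ok,0]-np.polyval(k,Q[ok,1])).max())
```

```text
[0.665  0.1441 0.0017] [0.6608 0.1408 0.01  ] [0.6707 0.1406 0.01  ]
[ 0.6205 -0.0906  0.0023] [ 0.6168 -0.0921  0.01  ] [ 0.6264 -0.0927  0.01  ]
[ 0.4548 -0.0604  0.0043] [ 0.4512 -0.0637  0.01  ] [ 0.4618 -0.0602  0.01  ]
[0.498  0.1739 0.0031] [0.4958 0.1713 0.01  ] [0.5035 0.1702 0.01  ]
[np.float64(0.1678), np.float64(0.237), np.float64(0.168), np.float64(0.2391)] [0.55616157 0.03909189 0.01      ]
[0.7312 0.6805 0.    ]
[0.7355 0.2444 0.    ]
[ 0.7371 -0.2995  0.    ]
[ 0.7406 -0.7066  0.    ]Traceback (most recent call last):
  File "<stdin>", line 15, in <module>
ValueError: operands could not be broadcast together with shapes (2,) (3,)
```

View pics/scene2.png

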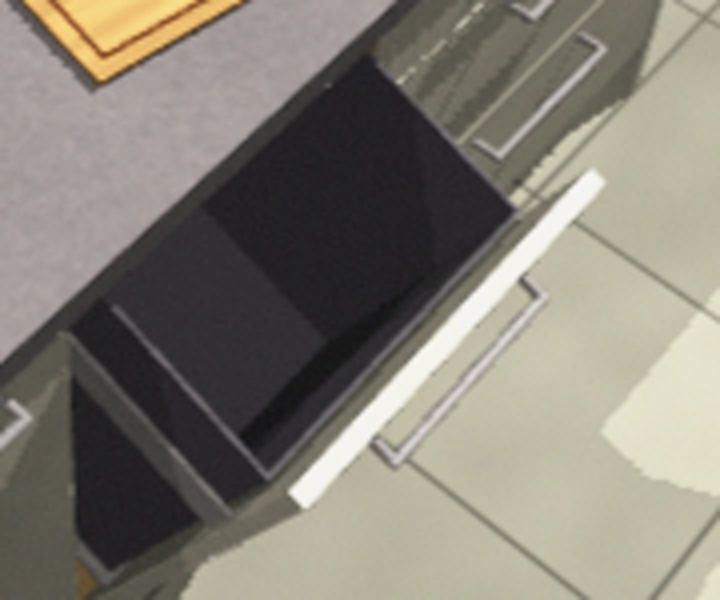

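```bash
cat >> h.py <<'E'
def edge(t):
    g=cv2.cvtColor(t["img"],cv2.COLOR_RGB2GRAY).astype(float);pts=[]
    for c in list(range(5,190,5))+list(range(365,555,5)):
        d=-np.diff(g[115:146,c]);i=d[1:-1].argmax()+1;w=d[i-1:i+2].clip(0)
        if d[i]>15: pts.append((c,115+.5+(w*np.arange(i-1,i+2)).sum()/w.sum()))
    Q=np.array([onz(t,p,0)[:2] for p in pts])
    k=np.polyfit(Q[:,1],Q[:,0],1)
    for _ in range(4):
        e=abs(Q[:,0]-np.polyval(k,Q[:,1]));ok=e<=max(.002,2*np.median(e));k=np.polyfit(Q[ok,1],Q[ok,0],1)
    return k,ok.sum(),len(Q)
E
python3 - <<'E'
from bench import r
from h import *
s=r.grab_frame("scene");t=r.grab_frame("top")
print("edge x=k0*y+k1",edge(t))
# bin bar ends; scene crop /4+(240,230)
f=lambda c,o,k:((c[0]+.5)/k-.5+o[0],(c[1]+.5)/k-.5+o[1])
A=f((604,178),(240,230),4);B=f((307,506),(240,230),4);A2=f((588,170),(240,230),4);B2=f((290,492),(240,230),4)
print(A2,B2)
a=tri(s,A2,t,(221.2,80.5));b=tri(s,B2,t,(352,79));print(a,b,(a+b)/2,np.linalg.norm(a-b))
for z in(-.1,-.15,-.2):
    p,q=onz(t,(221.2,80.5),z),onz(t,(352,79),z);print(z,p,q,np.linalg.norm(p-q),(p+q)/2)
for z in (-.05,-.1,-.15):
    p,q=onz(t,(228,130),z),onz(t,(344.2,130),z);print(z,p,q,np.linalg.norm(p-q),(p+q)/2)
    p,q=onz(t,(232.5,110),z),onz(t,(341,110),z);print("m",z,p,q,np.linalg.norm(p-q),(p+q)/2)
# edge in scene: crop pts
for c in[(405,0),(335,60),(205,185),(60,315)]: print(onz(s,f(c,(240,230),4),0))
# TCP check
o=r.get_obs()["tcp_pos"];print(o,proj(s,o),proj(t,o))
cv2.imwrite("pics/scene3.png",cv2.resize(s["img"][0:80,280:380,::-1],None,fx=6,fy=6,interpolation=cv2.INTER_CUBIC))
E
```

```text
edge x=k0*y+k1 (array([-0.0063347 ,  0.73635018]), np.int64(66), 74)
(386.625, 272.125) (312.125, 352.625)
[ 0.92912422  0.17428857 -0.09296271] [ 0.93064248 -0.21745326 -0.09500873] [ 0.92988335 -0.02158235 -0.09398572] 0.39175012449021734
-0.1 [ 0.93153252  0.17437731 -0.1       ] [ 0.93123821 -0.22012998 -0.1       ] 0.3945073985379473 [ 0.93138537 -0.02287634 -0.1       ]
-0.15 [ 0.95452828  0.18113948 -0.15      ] [ 0.95422212 -0.22925933 -0.15      ] 0.4103989265403635 [ 0.9543752  -0.02405992 -0.15      ]
-0.2 [ 0.97752404  0.18790166 -0.2       ] [ 0.97720602 -0.23838868 -0.2       ] 0.4262904545427798 [ 0.97736503 -0.02524351 -0.2       ]
-0.05 [ 0.75919659  0.14685554 -0.05      ] [ 0.755174   -0.18315241 -0.05      ] 0.33003247128633245 [ 0.75718529 -0.01814843 -0.05      ]
m -0.05 [ 0.81860498  0.13438065 -0.05      ] [ 0.81473415 -0.1760664  -0.05      ] 0.31047118272853796 [ 0.81666957 -0.02084287 -0.05      ]
-0.1 [ 0.77592414  0.15274638 -0.1       ] [ 0.77173271 -0.1911129  -0.1       ] 0.343884823148221 [ 0.77382842 -0.01918326 -0.1       ]
m -0.1 [ 0.83782606  0.13974789 -0.1       ] [ 0.83379277 -0.18372946 -0.1       ] 0.3235024946154252 [ 0.83580941 -0.02199079 -0.1       ]
-0.15 [ 0.79265169  0.15863722 -0.15      ] [ 0.78829142 -0.19907338 -0.15      ] 0.3577371750101094 [ 0.79047156 -0.02021808 -0.15      ]
m -0.15 [ 0.85704714  0.14511512 -0.15      ] [ 0.85285138 -0.19139253 -0.15      ] 0.3365338065023125 [ 0.85494926 -0.02313871 -0.15      ]
[0.74548697 0.1494847  0.        ]
[0.74314581 0.05945271 0.        ]
[ 0.74756702 -0.10506181  0.        ]
[ 0.74646363 -0.26345455  0.        ]
[0.28059898 0.61382981 0.23114299] [324.94952845  62.87219606] [-18.54216118 314.29342587]
```

View pics/scene3.png

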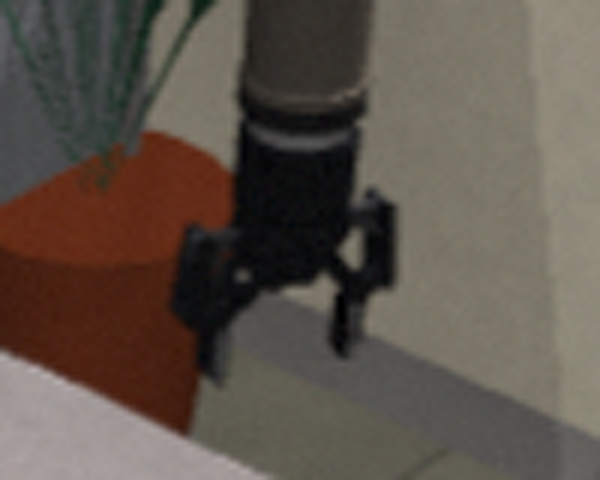

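```bash
cat >> h.py <<'E'
from scipy.spatial.transform import Rotation as Ro
def plan(o,p,yawy=None):
    R=Ro.from_rotvec(o["orientation"]).as_matrix();d=R.T@(np.asarray(p)-o["tcp_pos"])*1000
    yy=np.degrees(np.arctan2(R[1,1],R[0,1]))
    print("tcp",o["tcp_pos"].round(4),"F",o["contact_force"].round(2),"t",o["clock"],"yaw_y",yy.round(2),"shift",d.round(1),"turn",None if yawy is None else round(-(yawy-yy),2))
    print("R",R.round(3).tolist())
E
python3 - <<'E'
from bench import r
from h import *
P=np.array([[0.6608,.1408],[.6168,-.0921],[.4512,-.0637],[.4958,.1713]])
L=np.array([[.085,.12],[.085,-.12],[-.085,-.12],[-.085,.12]])
c=P.mean(0);H=L.T@(P-c);th=np.arctan2(H[0,1]-H[1,0],H[0,0]+H[1,1]);print("yaw",th,c)
g=c+[-.02*np.cos(th),-.02*np.sin(th)];print(g)
plan(r.get_obs(),[g[0],g[1],.18],90+np.degrees(th))
E
```

```text
yaw -0.1835334843496696 [0.55615  0.039075]
[0.5364859 0.0427251]
tcp [0.2806 0.6138 0.2311] F [0.41 0.08 0.35] t 0.4 yaw_y 65.43 shift [-470.2 -413.    51.3] turn -14.05
R [[-0.909, 0.416, -0.0], [0.416, 0.909, -0.0], [-0.0, -0.0, -1.0]]
```

>>> send_rows:
  moves: [-40, -35, 0, -1.75, -80, -70, 0, -3.5, -120, -105, 0, -5.25, -160, -140, 0, -7, -200, -175, 0, -8.75, -240, -210, 0, -10.5, -280, -245, 0, -12.25, -320, -280, 0, -14]
  hand: 0

```text
clock: 1.4
tcp_pos: [0.4559, 0.2246, 0.2317]
orientation: [0.288, 3.128, 0.001]
contact_force: [0.8, 0.3, 0.4]
grip_width: 0.0856
```

Run:
```python
from bench import r
from h import *
plan(r.get_obs(),[.5365,.0427,.06],79.48)
```

```text
tcp [0.4559 0.2246 0.2317] F [0.83 0.27 0.37] t 1.4 yaw_y 79.49 shift [-112.3 -164.3  171.6] turn 0.01
R [[-0.983, 0.182, 0.001], [0.182, 0.983, 0.001], [-0.001, 0.001, -1.0]]
```

>>> send_rows:
  moves: [-28, -41, 10, 0, -56, -82, 40, 0, -84, -123, 75, 0, -112, -164, 110, 0, -112, -164, 145, 0, -112, -164, 170, 0, -112, -164, 170, 0]

```text
clock: 2.28
tcp_pos: [0.5339, 0.0441, 0.0598]
orientation: [-0.289, -3.125, 0.002]
contact_force: [0.4, -0.5, 0.4]
grip_width: 0.0853
```

Run:
```python
from bench import r
from h import *
plan(r.get_obs(),[.5365,.0427,.0],79.48)
t=r.grab_frame("top");s=r.grab_frame("scene")
a=cv2.resize(t["img"][100:260,190:350,::-1],(560,560),interpolation=cv2.INTER_CUBIC);cv2.imwrite("pics/a.png",a)
print(proj(t,r.get_obs()["tcp_pos"]),proj(s,r.get_obs()["tcp_pos"]))
b=cv2.resize(s["img"][120:280,200:360,::-1],(560,560),interpolation=cv2.INTER_CUBIC);cv2.imwrite("pics/b.png",b)
```

```text
tcp [0.5339 0.0441 0.0598] F [ 0.42 -0.46  0.36] t 2.275 yaw_y 79.42 shift [-3.  -0.9 59.8] turn -0.06
R [[-0.983, 0.184, -0.004], [0.184, 0.983, -0.001], [0.003, -0.001, -1.0]]
[262.97415662 200.90641916] [273.46965981 202.32157564]
```

View pics/a.png

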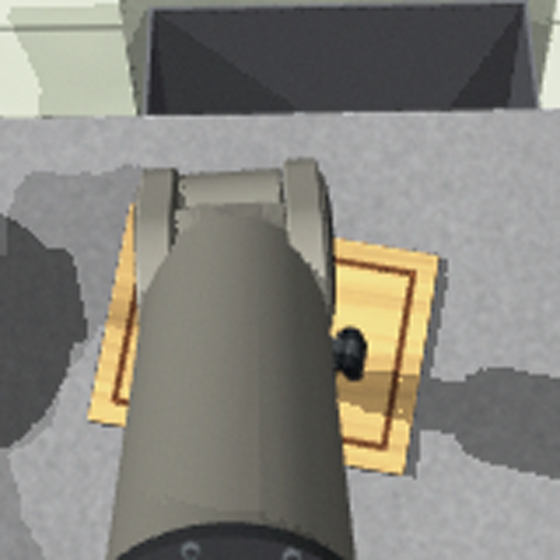

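View pics/b.png

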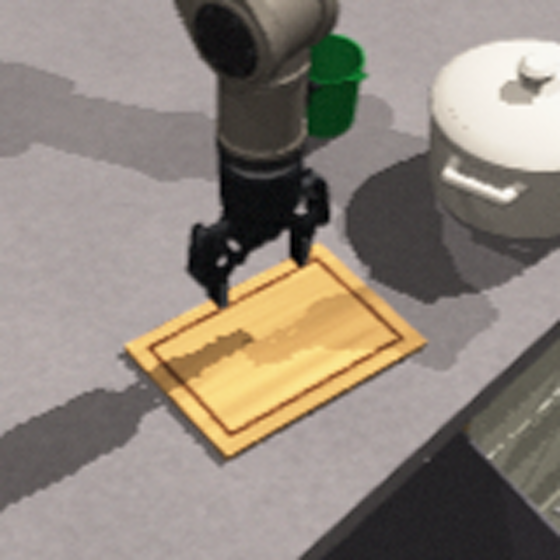

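>>> send_rows:
  moves: [-2, -1, 20, 0, -2, -1, 40, 0, -2, -1, 52, 0, -2, -1, 58, 0, -2, -1, 58, 0]

```text
clock: 3.0
tcp_pos: [0.5373, 0.0432, 0.0036]
orientation: [0.289, 3.128, 0.0]
contact_force: [-0.6, -0.1, 0.2]
grip_width: 0.0855
```

>>> send_rows:
  moves: [0, 0, 2, 0, 0, 0, 4, 0, 0, 0, 5, 0]

```text
clock: 3.38
tcp_pos: [0.5371, 0.0431, -0.0017]
orientation: [0.289, 3.128, 0.0]
contact_force: [0.2, 0.1, -0.6]
grip_width: 0.085
```

>>> send_rows:
  moves: [0, 0, 1, 0, 0, 0, 2, 0]

```text
clock: 3.62
tcp_pos: [0.5371, 0.0431, -0.0031]
orientation: [-0.289, -3.128, -0.0]
contact_force: [-3.0, 0.3, 17.3]
grip_width: 0.0853
```

>>> send_rows:
  moves: [-4, -1, 0, -0.3, -10, -2.3, 0, -0.7, -16, -3.7, 0, -1.1, -22, -5, 0, -1.6, -28, -6.5, 0, -2, -34, -8, 0, -2.4, -40, -9.3, 0, -2.8, -40, -9.3, 0, -2.8]

```text
clock: 4.62
tcp_pos: [0.5754, 0.0266, -0.0031]
orientation: [0.213, 3.133, 0.001]
contact_force: [-0.4, 0.4, 6.9]
grip_width: 0.0853
```

Run:
```python
from bench import r
from h import *
plan(r.get_obs(),[.682,-.0205,-.0031],90.36)
t=r.grab_frame("top");s=r.grab_frame("scene")
a=cv2.resize(t["img"][100:260,190:350,::-1],(390,390),interpolation=cv2.INTER_CUBIC)
b=cv2.resize(s["img"][120:280,200:360,::-1],(390,390),interpolation=cv2.INTER_CUBIC);cv2.imwrite("pics/c.png",np.hstack([a,b]))
```

```text
tcp [ 0.5754  0.0266 -0.0031] F [-0.37  0.36  6.86] t 4.625 yaw_y 82.22 shift [-1.12e+02 -3.22e+01  1.00e-01] turn -8.14
R [[-0.991, 0.135, 0.001], [0.135, 0.991, 0.0], [-0.001, 0.0, -1.0]]
```

View pics/c.png

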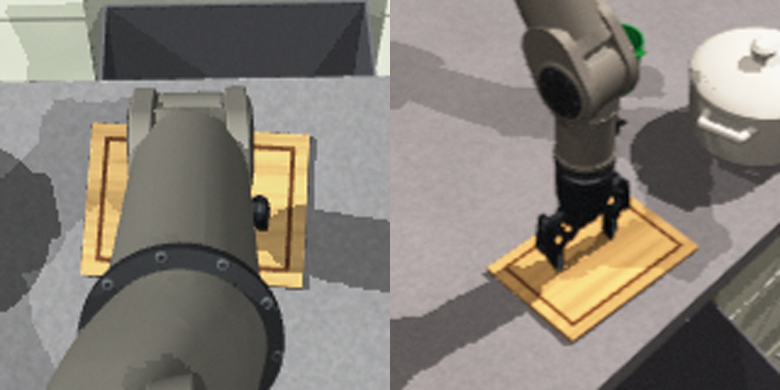

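```bash
cat >> h.py <<'E'
from scipy.optimize import least_squares
L4=np.array([[.085,.12],[.085,-.12],[-.085,-.12],[-.085,.12]])
def fit(t,uv,idx=(0,1,2,3)):
    P=np.array([onz(t,u,.01)[:2] for u in uv]);L=L4[list(idx)]*0.988
    f=lambda q:((L@np.array([[np.cos(q[2]),np.sin(q[2])],[-np.sin(q[2]),np.cos(q[2])]])+q[:2])-P).ravel()
    q=least_squares(f,[*P.mean(0),0.]).x;return q,np.abs(f(q)).max()
def show(t,name,x0,y0,x1,y1,k):
    cv2.imwrite(name,cv2.resize(t["img"][y0:y1,x0:x1,::-1],None,fx=k,fy=k,interpolation=cv2.INTER_CUBIC))
def un(c,x0,y0,k): return [((a+.5)/k-.5+x0,(b+.5)/k-.5+y0) for a,b in c]
E
python3 - <<'E'
from bench import r
from h import *
show(r.grab_frame("top"),"pics/d.png",205,110,335,230,5)
E
```

```text
(no output)
```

View pics/d.png

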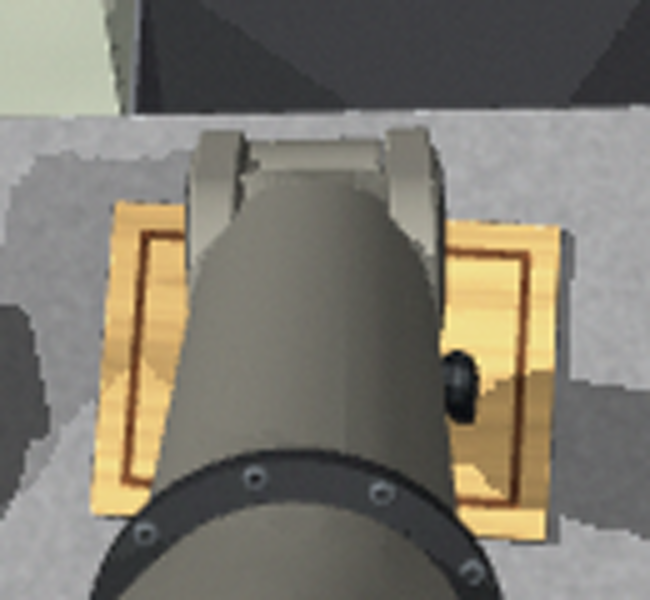

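Top view: the board corners in the crop are TL (116,200), TR (561,228), BR (545,541) and BL (91,514), so the board has turned more than I commanded. I'll fit its pose.

Run:
```python
from bench import r
from h import *
t=r.grab_frame("top")
print(fit(t,un([(116,200),(561,228),(545,541),(91,514)],205,110,5)))
print(fit(t,[(227.4,158.2),(315,173.3),(305.6,235.8),(215.3,219.7)]),edge(t))
o=r.get_obs();print(o["contact_force"],o["moment"],o["tcp_pos"])
```

```text
(array([ 0.59089191,  0.02704413, -0.07322554]), np.float64(0.0011844833410402655))
(array([ 0.55616157,  0.03909189, -0.18345039]), np.float64(0.0015202451201156708)) (array([-0.00633584,  0.73624552]), np.int64(66), 74)
[-0.14219047 -0.37338835  6.03217227] [-0.15229724  0.09269325 -0.00512902] [ 0.57542268  0.02658283 -0.00305634]
```

>>> send_rows:
  moves: [0, 0, 0.5, 0, 0, 0, 1, 0, 0, 0, 1, 0]

```text
clock: 5.2
tcp_pos: [0.5754, 0.0266, -0.0031]
orientation: [0.213, 3.133, 0.001]
contact_force: [-4.0, -0.1, 15.6]
grip_width: 0.0853
```

>>> send_rows:
  moves: [0, 0, 0.5, 0, 0, 0, 1, 0, 0, 0, 1, 0]

```text
clock: 5.58
tcp_pos: [0.5754, 0.0266, -0.0032]
orientation: [0.213, 3.133, 0.001]
contact_force: [-6.6, -0.2, 25.8]
grip_width: 0.0851
```

Run:
```python
from bench import r
from h import *
o=r.get_obs();print(o["contact_force"],o["moment"]);plan(o,[.686,-.0226,-.003],82.22+4.55)
```

```text
[-6.60241212 -0.19805535 25.80282451] [-0.3013716   1.50477984  0.00934922]
tcp [ 0.5754  0.0266 -0.0032] F [-6.6 -0.2 25.8] t 5.575 yaw_y 82.22 shift [-1.162e+02 -3.370e+01 -1.000e-01] turn -4.55
R [[-0.991, 0.135, 0.001], [0.135, 0.991, 0.001], [-0.001, 0.001, -1.0]]
```

>>> send_rows:
  moves: [-4, -1.2, 0, -0.2, -11, -3.2, 0, -0.4, -18, -5.2, 0, -0.7, -25, -7.3, 0, -1, -32, -9.4, 0, -1.3, -39, -11.4, 0, -1.6, -46, -13.4, 0, -1.8, -50, -14.5, 0, -2]

```text
clock: 6.58
tcp_pos: [0.6226, 0.0067, -0.0032]
orientation: [-0.157, -3.138, -0.003]
contact_force: [-8.6, 5.2, 24.3]
grip_width: 0.0852
```

Run:
```python
from bench import r
from h import *
o=r.get_obs();print(o["contact_force"],o["moment"]);plan(o,[.686,-.0226,-.003],82.22+4.55)
show(r.grab_frame("top"),"pics/e.png",205,90,335,220,4.6)
```

```text
[-8.62252183  5.16660366 24.33240896] [ 0.06394456  2.0797168  -0.25561726]
tcp [ 0.6226  0.0067 -0.0032] F [-8.62  5.17 24.33] t 6.575 yaw_y 84.26 shift [-66.  -22.8  -0.2] turn -2.51
R [[-0.995, 0.1, 0.0], [0.1, 0.995, 0.002], [0.0, 0.002, -1.0]]
```

View pics/e.png

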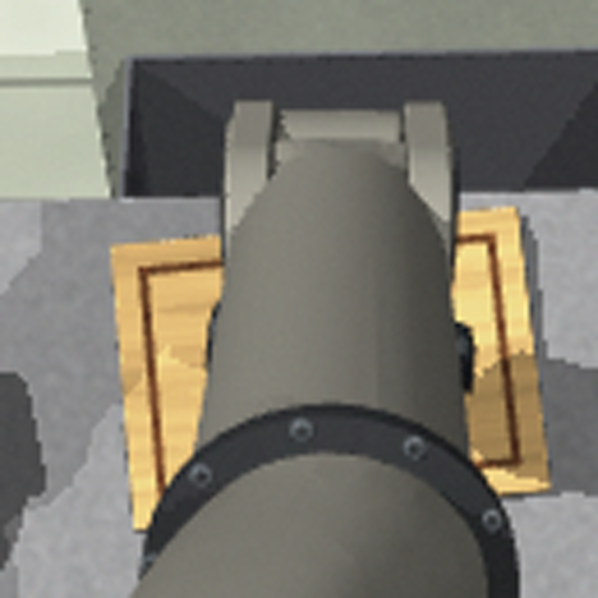

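Run:
```python
from bench import r
from h import *
t=r.grab_frame("top")
print(fit(t,un([(110,244),(519,207),(551,487),(135,529)],205,90,4.6)))
```

```text
(array([0.62975571, 0.01108312, 0.08672341]), np.float64(0.00166296083607409))
```

>>> send_rows:
  moves: [0, 0, -10, 0, 0, 0, -30, 0, -3, 2, -40, 0, -7, 5, -40, 0, -7, 5, -40, 0, -7, 5, -40, 0, -7, 5, -40, 0]
  hand: 1
  newtons: 40

```text
clock: 7.55
tcp_pos: [0.6293, 0.0096, 0.0338]
orientation: [-0.158, -3.137, 0.0]
contact_force: [-0.4, 0.2, 0.6]
grip_width: 0.0002
```

Run:
```python
from bench import r
from h import *
o=r.get_obs();print(o["grip_width"]);plan(o,[.6298,.0111,.012],90)
```

```text
0.000246880956779584
tcp [0.6293 0.0096 0.0338] F [-0.37  0.2   0.56] t 7.55 yaw_y 84.22 shift [-0.4  1.5 21.8] turn -5.78
R [[-0.995, 0.101, -0.001], [0.101, 0.995, -0.0], [0.001, -0.0, -1.0]]
```

>>> send_rows:
  moves: [0, 1, 10, 0, 0, 1, 18, 0, 0, 1, 22, 0, 0, 1, 23.5, 0, 0, 1, 24.5, 0, 0, 1, 24.5, 0]

```text
clock: 8.3
tcp_pos: [0.6299, 0.0108, 0.0102]
orientation: [0.158, 3.137, 0.0]
contact_force: [-1.7, -0.4, 2.9]
grip_width: -0.0002
```

>>> send_rows:
  moves: [0, 0, 0.7, 0, 0, 0, 1.4, 0, 0, 0, 1.4, 0]

```text
clock: 8.68
tcp_pos: [0.6299, 0.0107, 0.0101]
orientation: [0.158, 3.137, 0.001]
contact_force: [-6.3, 0.8, 14.5]
grip_width: 0.0002
```

>>> send_rows:
  moves: [-4, -2.3, 0.2, 0.4, -11, -6.3, 0.2, 1.1, -18, -10.2, 0.2, 1.8, -25, -14.2, 0.2, 2.5, -32, -18.2, 0.2, 3.2, -39, -22.2, 0.2, 3.9, -45, -25.6, 0.2, 4.5, -48, -27.3, 0.2, 4.8]

```text
clock: 9.68
tcp_pos: [0.6759, -0.0198, 0.0101]
orientation: [0.288, 3.127, 0.003]
contact_force: [-5.4, 3.5, 15.0]
grip_width: 0.0002
```

Run:
```python
from bench import r
from h import *
o=r.get_obs();print(o["contact_force"],o["moment"]);plan(o,[.686,-.0226,-.003],90)
show(r.grab_frame("top"),"pics/f.png",205,80,335,210,4.6)
```

```text
[-5.35452855  3.50190318 15.02787289] [0.72067735 1.1404471  0.03341727]
tcp [ 0.6759 -0.0198  0.0101] F [-5.35  3.5  15.03] t 9.675 yaw_y 79.46 shift [-10.4  -0.9  13.2] turn -10.54
R [[-0.983, 0.183, 0.002], [0.183, 0.983, 0.002], [-0.001, 0.002, -1.0]]
```

View pics/f.png

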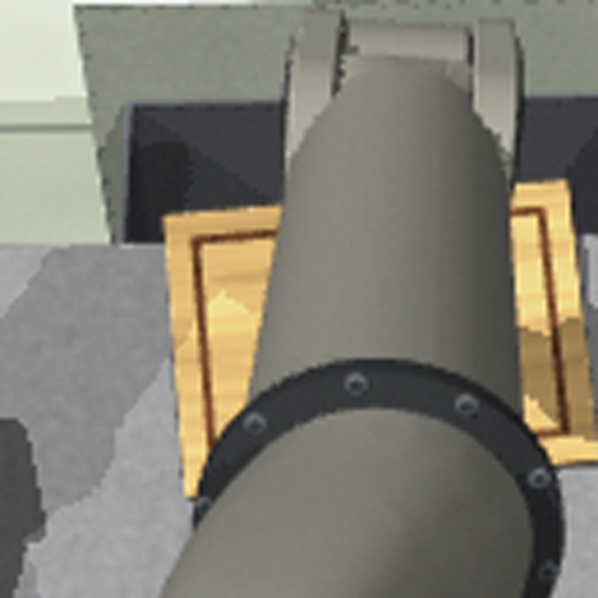

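>>> send_rows:
  moves: [0, 0, -15, 0, 0, 0, -35, 0, 20, -4, -45, -2, 60, -11, -45, -5, 95, -18, -45, -8, 130, -24, -45, -10.9, 144, -26, -45, -10.9, 144, -26, -45, -10.9]
  hand: 0

```text
clock: 10.72
tcp_pos: [0.5289, -0.0204, 0.054]
orientation: [-0.008, 3.14, 0.0]
contact_force: [0.0, -0.1, 0.4]
grip_width: 0.0855
```

Run:
```python
from bench import r
from h import *
o=r.get_obs();print(o["contact_force"],o["grip_width"]);plan(o,[.53,-.022,-.009],90.36)
show(r.grab_frame("top"),"pics/g.png",215,70,355,210,4.2)
show(r.grab_frame("scene"),"pics/g2.png",200,120,400,280,3.5)
```

```text
[ 0.01823624 -0.0973286   0.43184299] 0.08549737630776245
tcp [ 0.5289 -0.0204  0.054 ] F [ 0.02 -0.1   0.43] t 10.725 yaw_y 90.28 shift [-1.  -1.6 63. ] turn -0.08
R [[-1.0, -0.005, 0.001], [-0.005, 1.0, 0.0], [-0.001, 0.0, -1.0]]
```

View pics/g.png

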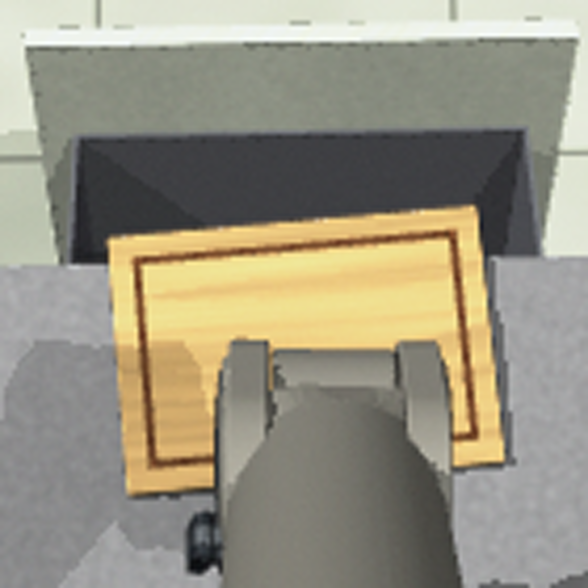

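View pics/g2.png

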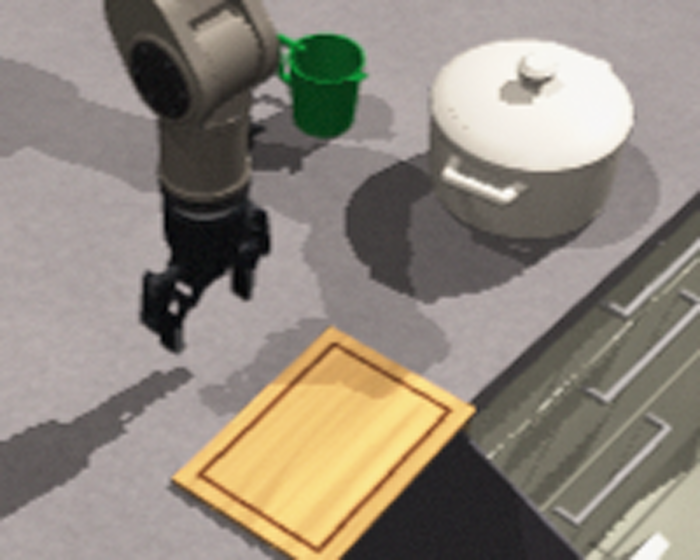

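Run:
```python
from bench import r
from h import *
t=r.grab_frame("top")
q,e=fit(t,un([(108,238),(475,205),(505,466),(128,494)],215,70,4.2));print(q,e)
c,s=np.cos(q[2]),np.sin(q[2])
for y in(.12,-.12):print(q[0]-.085*c-y*s,q[1]-.085*s+y*c)
# bin: mouth outer front corners, bar ends
for z,(a,b),w in((-.103,((22,45),(578,37)),.396),(-.1,((74,136),(529,128)),.340),(-.103,((22,32),(580,24)),.396)):
    A,B=[onz(t,u,z) for u in un((a,b),215,70,4.2)]
    for _ in range(5):
        z=z+ (np.linalg.norm(A-B)-w)/.318;A,B=[onz(t,u,z) for u in un((a,b),215,70,4.2)]
    m=(A+B)/2;print("z",z,"mid",m,"y at edge",m[1]-(m[0]-.736)*.0063)
```

```text
[ 0.6738437  -0.01856095  0.07486891] 0.0024409498715391997
0.5801059417548885 0.09474497579765843
0.5980576983274203 -0.14458269589109665
z -0.08957323428591424 mid [ 0.92778177 -0.02100546 -0.08957323] y at edge -0.02221368288159351
z -0.16063926164025316 mid [ 0.88846148 -0.02277258 -0.16063926] y at edge -0.023733089534456405
z -0.08372787703704507 mid [ 0.93485534 -0.02171757 -0.08372788] y at edge -0.022970360808255166
```

>>> send_rows:
  moves: [0, -2, 20, 0, 0, -2, 40, 0, 0, -2, 55, 0, 0, -2, 61, 0, 0, -2, 61, 0]

```text
clock: 11.5
tcp_pos: [0.5287, -0.0224, -0.008]
orientation: [0.009, -3.141, 0.0]
contact_force: [-0.2, 0.6, 0.6]
grip_width: 0.0853
```

>>> send_rows:
  moves: [-12, 0, 0, 0, -26, 0, 0, 0, -38, 0, 0, 0, -44, 0, 0, 0, -49, 0, 0, 0, -54, 0, 0, 0, -59, 0, 0, 0, -62, 0, 0, 0]

```text
clock: 12.5
tcp_pos: [0.5906, -0.022, -0.0079]
orientation: [0.009, -3.141, -0.0]
contact_force: [-0.9, 0.0, -0.5]
grip_width: 0.085
```

>>> send_rows:
  moves: [-3, 0, 0, 0, -6, 0, 0, 0, -9, 0, 0, 0, -9, 0, 0, 0]

```text
clock: 13.0
tcp_pos: [0.6001, -0.022, -0.0077]
orientation: [-0.009, 3.141, -0.0]
contact_force: [0.0, -0.4, 0.3]
grip_width: 0.0853
```

Run:
```python
from bench import r
from h import *
o=r.get_obs();print(o["contact_force"],o["grip_width"]);plan(o,[.6055,-.022,-.009],90.36)
show(r.grab_frame("top"),"pics/i.png",215,70,355,210,4.2)
show(r.grab_frame("scene"),"pics/i2.png",200,120,400,280,3.5)
```

```text
[ 0.02300671 -0.39248741  0.34484811] 0.08533809428687611
tcp [ 0.6001 -0.022  -0.0077] F [ 0.02 -0.39  0.34] t 13.0 yaw_y 90.32 shift [-5.4 -0.   1.3] turn -0.04
R [[-1.0, -0.006, 0.001], [-0.006, 1.0, -0.0], [-0.001, -0.0, -1.0]]
```

View pics/i.png

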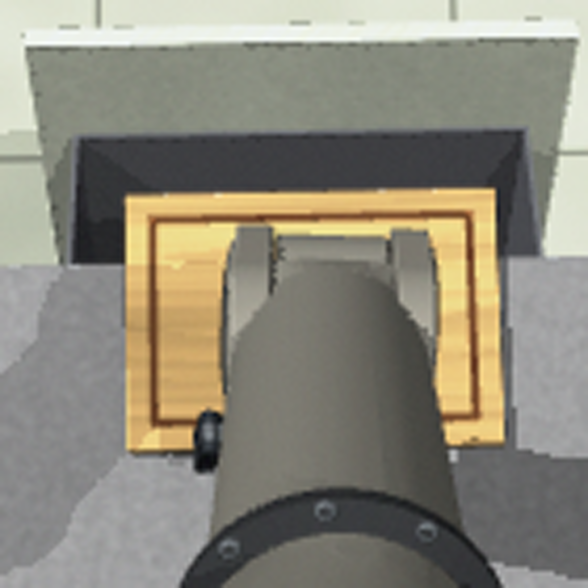

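View pics/i2.png

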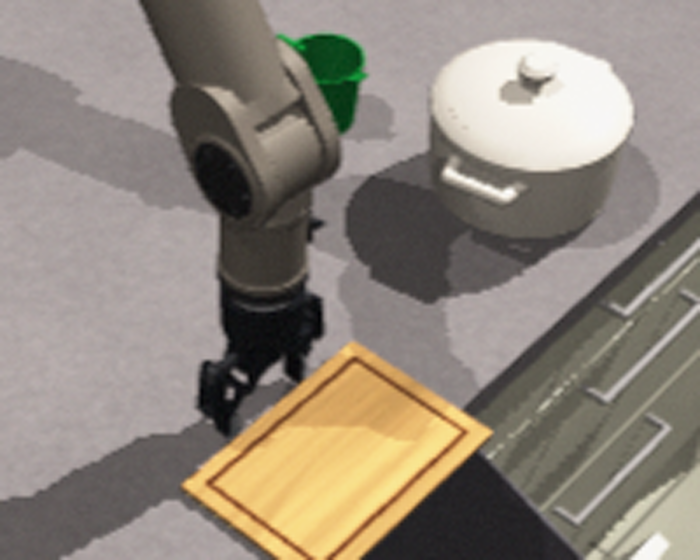

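Run:
```python
from bench import r
from h import *
t=r.grab_frame("top")
q,e=fit(t,un([(124,196),(496,189),(504,442),(127,451)],215,70,4.2));k=edge(t)[0];print(q,e,k,"overhang",q[0]+.085-np.polyval(k,q[1]),"yaw err",q[2]-.0063)
```

```text
[ 0.69430843 -0.02438979  0.00875631] 0.001777822712720395 [-0.00639458  0.73625945] overhang 0.0428930106112001 yaw err 0.0024563110388378384
```

>>> send_rows:
  moves: [-2, 0, 0, 0, -4, 0, 0, 0, -6, 0, 0, 0, -7, 0, 0, 0, -7, 0, 0, 0]

```text
clock: 13.78
tcp_pos: [0.6067, -0.0219, -0.0079]
orientation: [-0.009, 3.141, -0.0]
contact_force: [-1.1, 0.3, -0.2]
grip_width: 0.0857
```

>>> send_rows:
  moves: [8, 0, 0, 0, 30, 0, 0, 0, 60, 0, -5, 0, 90, 0, -40, 0, 120, 0, -90, 0, 130, 0, -140, 0, 130, 0, -180, 0, 130, 0, -180, 0]

```text
clock: 14.78
tcp_pos: [0.4783, -0.0226, 0.1753]
orientation: [-0.009, 3.134, 0.002]
contact_force: [-0.1, 0.9, -0.7]
grip_width: 0.0855
```

Run:
```python
from bench import r
from h import *
o=r.get_obs();print(o["contact_force"],o["tcp_pos"],o["clock"])
show(r.grab_frame("top"),"pics/j.png",215,70,355,210,4.2)
cv2.imwrite("pics/j2.png",r.grab_frame("scene")["img"][:,:,::-1])
```

```text
[-0.11424199  0.86651991 -0.68740548] [ 0.47831782 -0.02256954  0.17525436] 14.775
```

View pics/j.png

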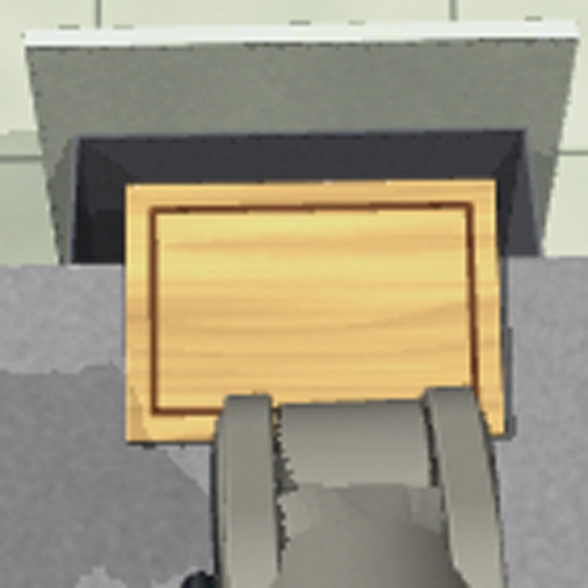

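View pics/j2.png

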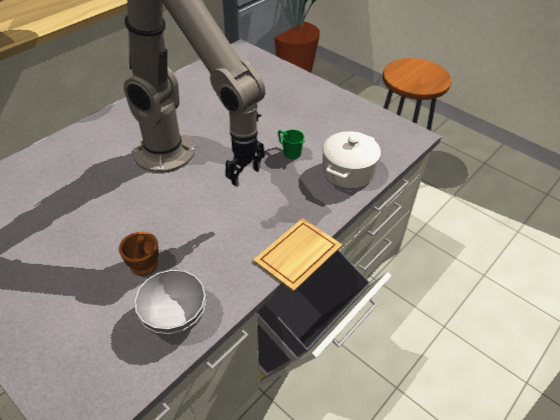

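Run:
```python
from bench import r
from h import *
t=r.grab_frame("top");s=r.grab_frame("scene")
q,e=fit(t,un([(125,185),(496,180),(505,434),(126,442)],215,70,4.2));k=edge(t)[0];print(q,e,"overhang",q[0]+.085-np.polyval(k,q[1]),"yaw err",q[2]-.0063)
show(s,"pics/k.png",245,210,365,310,6)
# line fits of front edge & groove from top gradient
im=t["img"].astype(float);pts=[]
for c in range(250,330,2):
    col=im[105:125,c,0];d=np.diff(col);i=d.argmax()
    i=min(max(i,1),len(d)-2);w=d[i-1:i+2].clip(0);pts.append(onz(t,(c,105+.5+(w*np.arange(i-1,i+2)).sum()/w.sum()),.01)[:2])
p=np.array(pts);kk=np.polyfit(p[:,1],p[:,0],1);print("front edge",kk,np.abs(p[:,0]-np.polyval(kk,p[:,1])).max(),"overhang",np.polyval(kk,-.0227)-np.polyval(k,-.0227))
```

```text
[ 0.70042953 -0.02463397  0.0052703 ] 0.0014232646000556515 overhang 0.048928758379797044 yaw err -0.0010296993613911516
front edge [-0.00511789  0.78493326] 0.018968158904525856 overhang 0.048560921258311684
```

View pics/k.png

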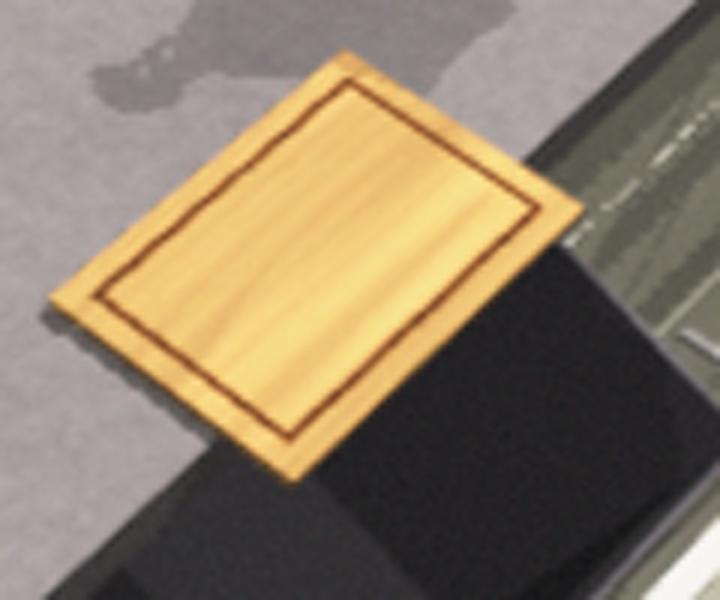

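Run:
```python
from bench import r
from h import *
s=r.grab_frame("scene")
for c in [(585,207),(294,483)]: print("front corner",onz(s,un([c],245,210,6)[0],.01))
for c in [(690,5),(525,160),(212,442),(50,597)]: print("edge",onz(s,un([c],245,210,6)[0],0))
o=r.get_obs();print(o["contact_force"],np.abs(o["qvel"]).max())
```

```text
front corner [0.7904684  0.09555315 0.01      ]
front corner [ 0.79206816 -0.14378554  0.01      ]
edge [0.73930138 0.26355701 0.        ]
edge [0.74187143 0.10671926 0.        ]
edge [ 0.7412284  -0.14816783  0.        ]
edge [ 7.44483175e-01 -2.68537296e-01 -2.22044605e-16]
[ 0.19023566  0.62708514 -0.38306472] 0.004829930389377744
```

The scene view gives an overhang of about 49–50 mm, and the front corners are centred on y = -0.024. Both agree with the top view, so I'm handing in.

```bash
python3 -c "
from bench import r
print(r.hand_in())"
```

```text
the job is handed in; nothing more can be done
None
```

The board now sticks out about 49 mm over the open bin, lies parallel to the edge and is centred on the bin to within about 2 mm. I handed the job in at about 15 s of robot time.

**How it went:** I dragged the board with pressed fingertips, then squared it up and set the overhang by pushing its rear rim with both open fingertips. The first drag, with open fingers, turned the board further than I meant because one finger carried most of the load. I switched to shut fingers over the board's centre, and the rear push took out the remaining turn.

**Last checks, with the hand clear:**

| Check | Result |
|---|---|
| Overhang, top view | 48.6–48.9 mm |
| Overhang, scene view | about 49–50 mm |
| Angle to the edge | within about 0.1° |
| Distance from bin centre | about 2 mm |
| Highest force reading at the end of a move | about 26 N vertical |
| Hand at hand-in | no contact |

- **Other items:** in the pictures the pot, bowls, cup and mortar stand where they were, but I did not measure them.
- **Camera disagreement:** the two cameras differ by up to about 1 cm in absolute x, more than the stated 2 mm. I therefore took the overhang as a difference within each view, where they agree.
- **Front-edge fit:** the line fitted to the front edge had outliers of up to 19 mm. I relied mainly on the fit to the board's corners.

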